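# Seat and clamp a lino block in the proofing jig

### The job

Slide the wood-mounted lino block along the jig until its far end is fully home against the end stop, then turn the wing screw clockwise (seen from above) until its foot just touches the block and about an eighth of a turn beyond that, so the block is held firmly but not crushed. Do not push hard against the grey upright plate beside the wings, leave the roller, ink tin and ink knife where they are, and let go.

Things in the scene. Friction and masses are not known exactly. Their poses are not given: they have to be found in the camera images.
- jig: Plywood proofing jig fixed to the table, board 235 x 120 x 10 mm. Origin on the table right under the wing screw's axis; x points along the slide direction to the end stop, y to the upright plate, z up. The board spans x -185 to +50 mm.
- stop_mid (a point): Middle of the face of the aluminium end stop, at jig x = +25 mm, 17 mm above the table; the stop is 76 mm wide, its top 24 mm above the table. Axes as the jig.
- mouth (a point): Middle of the mouth of the two low aluminium guides, jig x = -70 mm, y = 0, on the board. The guides' inner faces lie at y = +30 and -30 mm from jig x = -35 to +25 mm, and flare out by 10 mm on each side between x = -35 and -70 mm; tops 18 mm above the table. Axes as the jig.
- clamp: Grey clamp stand fixed to the jig, same origin and axes. Its arm, 28 mm wide, reaches from the upright plate over the slide to the screw axis (to y = -26 mm), underside 49 mm and top 59 mm above the table. The wing screw sits on top of it; under it, at x = y = 0, hangs a sprung rubber foot of 28 mm diameter, which only moves up and down.
- plate: Grey upright plate of the clamp stand beside the wings, 90 mm long (jig x -45 to +45 mm), 10 mm thick. Origin at the foot of its inner face, jig x = 0, y = +38 mm, 10 mm above the table; its top is 90 mm above the table. The wing tips pass 10 mm from its inner face. Axes as the jig.
- foot_axis (a point): Screw axis at the arm's underside, 49 mm above the table. The foot goes down 4 mm per rad; its height is set anew each time and not measured: it first touches the seated block 0.3 to 3.3 rad from the start. Dry friction of the screw 0.33 N m (its sign at rest varies: compare like readings). The touch adds 0.13 N m (33 N on the foot) within 0.3 rad; from there 0.07 N m (17 N) per rad.
- wing (a joint): Angle of the wing screw, rad, 0 to 6.6, growing as it is turned clockwise seen from above (tightening; the foot goes down); it starts between 0 and 0.3. At 0 the wing blade lies along the jig's x axis; at value q the blade lies at jig yaw minus q. The screw stays at its height as it turns and stays where it is left.
- wing_mid (a point): Middle of the steel wing blade, on the screw axis, 78 mm above the table. The blade is 56 mm long, 8 mm thick and 28 mm tall (64 to 92 mm above the table), upright, one wing each side of the axis, over a hub 20 mm in diameter and 5 mm high. Turns with the blade: x along the blade. Best gripped from above across its thickness, at the axis.
- block: Wooden block faced with dark lino, 110 (x) x 56 (y) x 20 mm (z), about 0.18 kg, loose on the jig's board (underside 10 mm above the table). Origin at the centre of its underside, x along its length. Fully home its origin is at jig x = -30 mm, y within 2 mm of 0. It starts 72 to 85 mm short of that, a little askew.
- brayer: Ink roller lying on the table, about 180 mm long and 120 mm wide, black roller 38 mm in diameter with its wooden handle. Leave alone.
- ink_tin: Ink tin, 72 mm in diameter, 55 mm high, standing on the table. Leave alone.
- ink_knife: Ink knife (spatula), 200 mm long, lying on the table. Leave alone.
Mind the look-alikes: they are no part of the job. Leave any white look-alike of the block alone.

How it is judged (in metres and radians):
On the way:
1. the block lies fully home against the end stop while the foot is still clear of it (x of block in the frame of jig above -0.0325 m and angle between the x axis of block and the x axis of jig, either way round below 0.06 rad and contact force between clamp and block below 1 N), for 0.2 s.
At the end, for the whole second after the job is handed in: The block lies at rest flat on the board, its far end within 2.5 mm of the end stop and square to within 0.06 rad, and the clamp's foot presses on it with 41 to 55 N (about 0.5 to 1.25 rad past first touch), the screw at rest (x of block in the frame of jig above -0.0325 m and angle between the x axis of block and the x axis of jig, either way round below 0.06 rad and z of block in the frame of jig below 0.0125 m and contact force between clamp and block between 41 and 55 N and linear speed of block below 0.01 m/s and velocity of joint wing between -0.05 and 0.05 rad/s).
It fails at once if the block is crushed: the foot presses on it with more than 66 N (contact force between clamp and block above 66 N).
It fails at once if the robot presses on the grey upright plate with more than 20 N (contact force between any of the arm, the fingers and plate above 20 N).
It fails at once if the roller is moved by more than 30 mm (distance of brayer from where it was at the start of the episode above 0.03 m).
It fails at once if the ink tin is moved by more than 30 mm (distance of ink_tin from where it was at the start of the episode above 0.03 m).
It fails at once if the ink knife is moved by more than 30 mm (distance of ink_knife from where it was at the start of the episode above 0.03 m).
It also fails if it takes over 70 s, if anything falls off the work surface, if the arm or the gripper's body presses on something with over 40 N, if the wrist force passes 120 N, or if a joint passes its speed limit or range.

### The arm

A 6-joint arm with a two-finger parallel gripper is mounted at the origin on the work surface. World frame = base frame: x ahead of the robot, y to its left, z up, the work surface at z = 0. Lengths are in mm, angles in rad, forces in N, time in s.
With the tool pointing down it reaches from about 275 to 750 mm from the base axis. Payload 10.2 kg.
Tool frame: the origin (TCP) lies between the finger pads; the fingertips stand 22 mm ahead of it and the grasp point (between the pads) lies 3 mm ahead of it (ctrl.nose_length is the distance from the TCP to the fingertips, in mm); y points along the fingers, z is the direction in which the jaws open and shut, and the axes are right-handed (so a half turn about y gives the same grasp; the last joint's range is limited). The gripper opens to 85 mm and grips with 20 to 120 N. Pads are 22 mm wide; open, the fingers measure 114 mm over their backs; the gripper's body (76 mm by 85 mm) begins 54 mm behind the grasp point. The pads swing forward as they close: fully open they stand 13 mm farther back than shut.
Start: joints at [-1.371, 0.313, 1.498, -0, 1.331, -0.223], TCP at [215.404, -478.782, 253.294] pointing down, gripper open.
Joint ranges: [-2.94, 2.94], [-0.97, 2.17], [0.19, 2.56], [-1.23, 4.37], [0.02, 3.11], [-2.88, 2.88]. Speed limits (rad/s): [2.39, 2.39, 3.01, 3.14, 3.14, 3.14].

### API

Orientations are given as a unit quaternion [w, x, y, z].
In Python, from rig import ctrl, eyes, models gives the robot as it stands.
- The arm moves only by the shell command python3 -m crank 'ROWS' [FORCE]. ROWS is JSON, a list of rows, each an object with "dp": the shift along the tool's x, y, z in mm, a list of three; "roll": the turn about the tool's y in rad; "gripper": the closure in counts, from 0 (fully open) to 255 (shut). A call has 1 to 10 rows; each row is the pose to reach, as a shift and turn from the pose commanded when the call began, along the tool's axes at that moment; what a row does not reach only later rows make up. A row lasts 1/12 s, in which the tool goes at most 41.7 mm and 7.16 degrees, less where a joint would pass 70% of its speed; a pose out of reach is approached as far as the arm can. A call with a gripper value outside its range is refused whole. The fingers move at their own pace and stop on an object; FORCE is the grip in N (left out, the last holds). Time passes only in rows, so rows that repeat a pose let the fingers close. It gives the time, the measured TCP pose, the force and the opening at its end, in the units of the state.
- ctrl.sense(): the state, without advancing time (a new reading comes with each control period).
- eyes.capture(name): name is "scene" or "side" or "wrist"; returns a dict with "color" (384x512x3 uint8, red, green, blue), "fx", "fy", "cx", "cy" (pixels), "R" (3x3) and "t" (3): a world point X has camera coordinates R X + t. Camera axes: x right, y down, z forward; pixel columns grow to the right and rows downward; lengths in mm; the calibration is good to about 2 mm. A picture is of the moment at which its call begins. There is no depth.
- ctrl.finish_job(): hands the job in, once; it reports no verdict.
Trained networks look in a picture, given as the dict that the camera call returned (one of the last four; its "shot" number tells which), for a name from the list of things; names that differ only in an ending like _2 or _b are one class to them, and where a whole thing is asked for, a point or a joint stands for the part that bears it (a point fixed in the world has none). Each returns a list of dicts, best first, with "confidence" (0 to 1); they miss things now and then, are a little off and sometimes report something else, mostly with a low value. They report only what shows in the picture. A call takes as long as a camera call. They do not tell look-alikes from the thing itself.
- models.spot_in(picture, label): "extent" ([centre column, centre row, width, height] in pixels, round what is visible of it).
- models.spot_point(picture, label): "centre" ([column, row] in pixels: a listed point, or the origin of a listed thing).
The state is a dict: "time_s": time; "joints": joint angles; "dq": joint speeds; "tau": joint torques, N m; "eef_pos": TCP position; "ee_rot": TCP orientation; "force": force on the tool from outside, world axes, zero at the start; "wrist_torque": the same for the moment, N m; "grip_width": opening from 0.0 (shut) to 1.0 (fully open).
Only numpy, scipy, OpenCV 4.12 (cv2) and the standard library are available. Lean on these libraries where they do the work, as an engineer would, in place of code of your own. Each camera call takes 0.05 s, during which the arm holds its last target. There are 200 camera calls.

## Working session

There is one attempt and no reset: what is moved stays moved. The work goes in short steps, Python scripts to look and compute and a shell command to move; the robot and the scene stay as the last step left them, time stands still between calls to the robot, and variables do not carry over. Pictures are saved under pics/ and viewed, about 8 in all and at most 12, crops included, and the job is handed in when it is done.

```bash
mkdir -p pics; ls
cat > h.py <<'E'
import sys; sys.path.insert(0,'.')
import numpy as np, cv2
from scipy.spatial.transform import Rotation as Ro
from rig import ctrl, eyes, models
def Rq(q): return Ro.from_quat(np.roll(q,-1)).as_matrix()
def ray(p,uv):
    d=p['R'].T@np.array([(uv[0]-p['cx'])/p['fx'],(uv[1]-p['cy'])/p['fy'],1]); c=-p['R'].T@p['t']; return c,d
def onz(p,uv,z):
    c,d=ray(p,uv); return c+d*(z-c[2])/d[2]
def tri(obs):
    A=np.zeros((3,3));b=np.zeros(3)
    for p,uv in obs:
        c,d=ray(p,uv); d/=np.linalg.norm(d); M=np.eye(3)-np.outer(d,d); A+=M;b+=M@c
    return np.linalg.solve(A,b)
def proj(p,X):
    x=p['R']@np.asarray(X,float)+p['t']; return np.array([p['fx']*x[0]/x[2]+p['cx'],p['fy']*x[1]/x[2]+p['cy']])
def save(n,p,crop=None,s=1):
    im=cv2.cvtColor(np.asarray(p['color']),cv2.COLOR_RGB2BGR)
    if crop: im=im[crop[1]:crop[3],crop[0]:crop[2]]
    cv2.imwrite(f'pics/{n}.png',cv2.resize(im,None,fx=s,fy=s,interpolation=cv2.INTER_CUBIC))
E
python3 - <<'E'
from h import *
np.set_printoptions(precision=1,suppress=True)
s=ctrl.sense(); print(s); print(Rq(s['ee_rot']))
ps={k:eyes.capture(k) for k in('scene','side')}
im=np.vstack([ps[k]['color'] for k in ps]); cv2.imwrite('pics/a.png',cv2.resize(im[:,:,::-1],None,fx=.78,fy=.78,interpolation=cv2.INTER_AREA))
for k,p in ps.items():
    print(k,-p['R'].T@p['t'])
    for l in ['jig','stop_mid','mouth','foot_axis','wing_mid','block','plate','brayer','ink_tin','ink_knife']:
        print(l,[(np.round(d['centre']),round(d['confidence'],2)) for d in models.spot_point(p,l)[:3]])
E
```

```text
pics
{'time_s': 0.0, 'joints': array([-1.4,  0.3,  1.5,  0. ,  1.3, -0.2]), 'dq': array([-0., -0., -0., -0., -0., -0.]), 'tau': array([ -0. , -41.2, -26. ,  -0. ,   0. ,   0. ]), 'eef_pos': array([ 215.4, -478.5,  252.7]), 'ee_rot': array([ 0.1, -0.1,  0.7, -0.7]), 'force': array([0.1, 0.1, 0.2]), 'wrist_torque': array([0., 0., 0.]), 'grip_width': 1.0000790696301958}
[[-0.9 -0.   0.4]
 [-0.4  0.  -0.9]
 [-0.  -1.  -0. ]]
scene [1027.2  759.7  623.7]
jig [(array([212., 255.]), 0.89), (array([213., 237.]), 0.41)]
stop_mid [(array([203., 252.]), 0.82)]
mouth [(array([238., 241.]), 0.97), (array([211., 257.]), 0.73)]
foot_axis [(array([212., 237.]), 0.63)]
wing_mid [(array([210., 228.]), 0.84)]
block [(array([334., 232.]), 0.79), (array([249., 198.]), 0.67), (array([251., 234.]), 0.59)]
plate [(array([221., 258.]), 0.67), (array([212., 253.]), 0.57)]
brayer [(array([166., 224.]), 0.77)]
ink_tin [(array([255., 283.]), 0.73)]
ink_knife [(array([300., 281.]), 0.79)]
side [255.9 848.5 724.9]
jig [(array([212., 226.]), 0.74)]
stop_mid [(array([202., 218.]), 0.92)]
mouth [(array([236., 228.]), 0.7)]
foot_axis [(array([210., 211.]), 0.96)]
wing_mid [(array([209., 196.]), 0.74)]
block [(array([323., 292.]), 0.92), (array([252., 231.]), 0.69), (array([314., 206.]), 0.66)]
plate [(array([204., 230.]), 0.56)]
brayer [(array([226., 182.]), 0.71)]
ink_tin [(array([191., 273.]), 0.78), (array([206., 212.]), 0.71)]
ink_knife [(array([218., 296.]), 0.59)]
```

View pics/a.png

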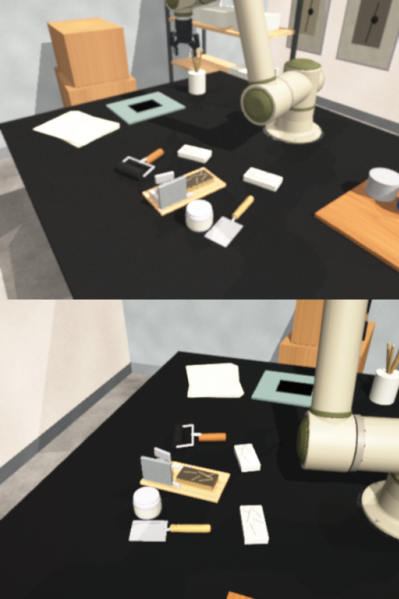

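The picture shows the jig with the dark block. There are three block candidates: scene (251,234) / side (252,231) is dark-topped and on the jig, and the other two, scene (334,232) / side (323,292) and scene (249,198) / side (314,206), are white and on the table. The one on the jig fits the description. Next I triangulate.

Run:
```python
from h import *
np.set_printoptions(precision=1,suppress=True)
a=eyes.capture('scene');b=eyes.capture('side')
def best(p,l,near=None):
    ds=models.spot_point(p,l)
    return min(ds,key=lambda d:np.hypot(*(np.array(d['centre'])-near)))['centre'] if near else ds[0]['centre']
n={'block':((251,234),(252,231)),'jig':((212,250),(212,226)),'mouth':((238,241),(236,228)),'ink_tin':((255,283),(191,273))}
P={}
for l in ['jig','stop_mid','mouth','foot_axis','wing_mid','block','brayer','ink_tin','ink_knife']:
    u=best(a,l,n.get(l,(None,None))[0]);v=best(b,l,n.get(l,(None,None))[1])
    P[l]=tri([(a,u),(b,v)]); print(l,P[l],np.hypot(*(proj(a,P[l])-u)),np.hypot(*(proj(b,P[l])-v)))
d=P['stop_mid']-P['mouth'];print('yaw',np.arctan2(d[1],d[0]),np.linalg.norm(d[:2]))
c=cv2.resize(a['color'][180:310,150:350,::-1],None,fx=4,fy=4,interpolation=cv2.INTER_CUBIC)
cv2.imwrite('pics/b.png',c)
```

```text
jig [663.6  75.    3.1] 0.7264936511770846 0.7446137501249704
stop_mid [687.1  68.3  17.2] 1.279202593415952 1.2892982555028725Traceback (most recent call last):
  File "<stdin>", line 10, in <module>
  File "<stdin>", line 6, in best
ValueError: min() iterable argument is empty
```

Run:
```python
from h import *
np.set_printoptions(precision=1,suppress=True)
a=eyes.capture('scene');b=eyes.capture('side')
c=cv2.resize(a['color'][180:310,150:350,::-1],None,fx=4,fy=4,interpolation=cv2.INTER_CUBIC)
cv2.imwrite('pics/b.png',c)
g={'jig':((212,255),(212,226)),'stop_mid':((203,252),(202,218)),'mouth':((238,241),(236,228)),'foot_axis':((212,237),(210,211)),'wing_mid':((210,228),(209,196)),'block':((251,234),(252,231)),'brayer':((166,224),(226,182)),'ink_tin':((255,283),(191,273)),'ink_knife':((300,281),(218,296))}
P={}
for l,(u,v) in g.items():
    def near(p,u):
        ds=[d['centre'] for d in models.spot_point(p,l) if np.hypot(*(np.array(d['centre'])-u))<12]
        return ds[0] if ds else u
    u=near(a,u);v=near(b,v)
    P[l]=tri([(a,u),(b,v)]); print(l,P[l],np.hypot(*(proj(a,P[l])-u)))
for x,y in(('stop_mid','mouth'),('jig','mouth'),('jig','block')):
    d=P[x]-P[y];print('yaw',np.arctan2(d[1],d[0]).round(3),np.linalg.norm(d[:2]))
```

```text
jig [664.7  67.5  -7.6] 0.9843600364050478
stop_mid [691.1  62.3  13.2] 1.7185534030668226
mouth [597.6  80.6   6.8] 1.5040212700471185
foot_axis [665.   78.1  54. ] 1.7601167226189434
wing_mid [661.1  74.9  76. ] 3.815191173888842
block [558.9  76.5  16.5] 0.04799535497977127
brayer [ 694.7 -112.2   -0.8] 0.22935088143582202
ink_tin [639.3 220.    1.3] 2.6244932014187934
ink_knife [558.2 266.9  -1.3] 0.29538793093659327
yaw -0.193 95.25778884298666
yaw -0.193 68.40204955066942
yaw -0.085 106.15167654827694
```

View pics/b.png

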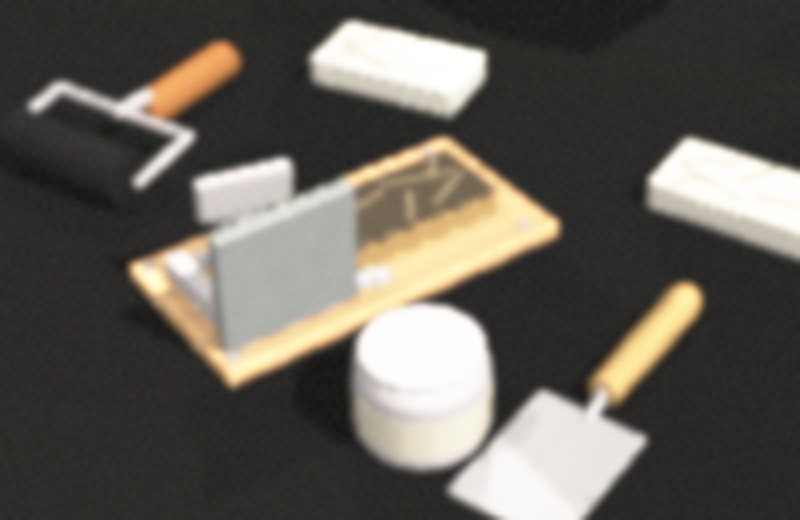

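Confirmed: the dark-topped block is on the jig, with the grey plate and steel wing around (240,190) in the crop. The white ones are decoys. I move above the jig for a wrist look.

```bash
python3 -m crank '[{"dp":[-264,-47,-190],"roll":-1.25,"gripper":0},{"dp":[-264,-47,-190],"roll":-1.25,"gripper":0},{"dp":[-264,-47,-190],"roll":-1.25,"gripper":0},{"dp":[-264,-47,-190],"roll":-1.25,"gripper":0},{"dp":[-264,-47,-190],"roll":-1.25,"gripper":0},{"dp":[-264,-47,-190],"roll":-1.25,"gripper":0},{"dp":[-264,-47,-190],"roll":-1.25,"gripper":0},{"dp":[-264,-47,-190],"roll":-1.25,"gripper":0},{"dp":[-264,-47,-190],"roll":-1.25,"gripper":0},{"dp":[-264,-47,-190],"roll":-1.25,"gripper":0}]'
cat >> h.py <<'E'
def to(x,y,z,yaw=None):
    s=ctrl.sense(); R=Rq(s['ee_rot']); w=np.arctan2(R[1,2],R[0,2])
    print('pos',np.round(s['eef_pos'],1),'zyaw',round(w,3),'tilt',np.round(R[:,1],3),'j6',round(s['joints'][5],2),'dp',np.round(R.T@(np.array([x,y,z])-s['eef_pos']),1),'roll',None if yaw is None else round(-((yaw-w+np.pi)%(2*np.pi)-np.pi),3))
E
python3 -c "
from h import *
to(540,85,300,1.38)"
```

```text
time_s: 3.28
eef_pos: [379.1, -195.5, 300.8]
ee_rot: [0.527, -0.527, 0.471, -0.472]
force: [-0.4, -1.1, 0.1]
grip_width: 0.997
pos [ 379.1 -195.5  300.8] zyaw 0.112 tilt [ 0.001 -0.001 -1.   ] j6 -0.86 dp [-260.7    0.8  191.3] roll -1.268
```

```bash
python3 -m crank '[{"dp":[-261,0,191],"roll":-1.25,"gripper":0},{"dp":[-261,0,191],"roll":-1.25,"gripper":0},{"dp":[-261,0,191],"roll":-1.25,"gripper":0},{"dp":[-261,0,191],"roll":-1.25,"gripper":0},{"dp":[-261,0,191],"roll":-1.25,"gripper":0},{"dp":[-261,0,191],"roll":-1.25,"gripper":0},{"dp":[-261,0,191],"roll":-1.25,"gripper":0},{"dp":[-261,0,191],"roll":-1.25,"gripper":0},{"dp":[-261,0,191],"roll":-1.25,"gripper":0},{"dp":[-261,0,191],"roll":-1.25,"gripper":0}]'
python3 - <<'E'
from h import *
np.set_printoptions(precision=1,suppress=True)
to(540,85,300,1.38)
p=eyes.capture('wrist'); save('c',p,s=1.5); print('cam',-p['R'].T@p['t']); print(p['R'])
for l,z in [('jig',0),('stop_mid',17),('mouth',10),('wing_mid',78),('foot_axis',49),('block',10),('plate',10)]:
    for d in models.spot_point(p,l)[:2]: print(l,np.round(d['centre']),round(d['confidence'],2),onz(p,d['centre'],z))
E
```

```text
time_s: 4.12
eef_pos: [542.0, 83.6, 299.7]
ee_rot: [-0.703, 0.703, -0.074, 0.074]
force: [-0.5, -0.1, -0.0]
grip_width: 0.999
pos [542.   83.6 299.7] zyaw 1.361 tilt [-0.  0. -1.] j6 -1.42 dp [-2.3 -0.3  1. ] roll -0.019
cam [461.1 100.8 421. ]
[[ 0.2  1.   0. ]
 [ 0.9 -0.2  0.3]
 [ 0.3 -0.1 -0.9]]
jig [264. 230.] 0.95 [664.8  72.9   0. ]
stop_mid [269. 249.] 0.95 [690.   74.1  17. ]
mouth [266. 253.] 0.47 [701.1  68.   10. ]
foot_axis [266. 240.] 0.68 [658.   74.6  49. ]
block [255. 167.] 0.83 [559.2  79.8  10. ]
block [129. 116.] 0.73 [452.8 -73.   10. ]
plate [290. 226.] 0.68 [661.4 113.2  10. ]
```

View pics/c.png

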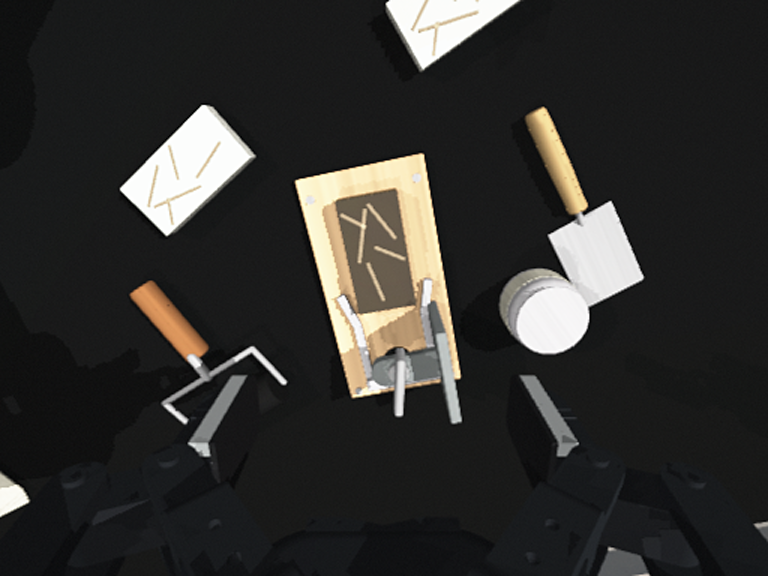

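The wrist view shows the board (corners about (296,181), (425,153), (460,378), (352,397) in the 1.5x image), the dark block slightly askew inside them, and the wing blade near (399,380). I fit the jig and block poses from the corners.

Run:
```python
from h import *
np.set_printoptions(precision=1,suppress=True)
p=eyes.capture('wrist')
def fit(px,loc,z):
    W=np.array([onz(p,np.array(u)/1.5,z)[:2] for u in px]); loc=np.array(loc,float)
    a=loc-loc.mean(0); b=W-W.mean(0); U,S,V=np.linalg.svd(a.T@b); R=V.T@np.diag([1,np.linalg.det(V.T@U.T)])@U.T
    t=W.mean(0)-R@loc.mean(0); print('res',np.linalg.norm(loc@R.T+t-W,axis=1),'yaw',np.arctan2(R[1,0],R[0,0]).round(3),'org',t); return R,t
R,t=fit([(296,181),(425,153),(460,378),(352,397)],[(-185,-60),(-185,60),(50,60),(50,-60)],10)
B,tb=fit([(335,197),(397,188),(414,306),(357,313)],[(-55,-28),(-55,28),(55,28),(55,-28)],30)
print('block in jig',R.T@(tb-t)); 
im=p['color'][200:290,215:320,::-1]; cv2.imwrite('pics/d.png',cv2.resize(im,None,fx=6,fy=6,interpolation=cv2.INTER_CUBIC))
```

```text
res [1.2 0.3 1.2 0.9] yaw -0.025 org [662.9  70.1]
res [1.3 0.9 1.6 0.7] yaw -0.07 org [555.7  72.4]
block in jig [-107.2   -0.3]
```

View pics/d.png

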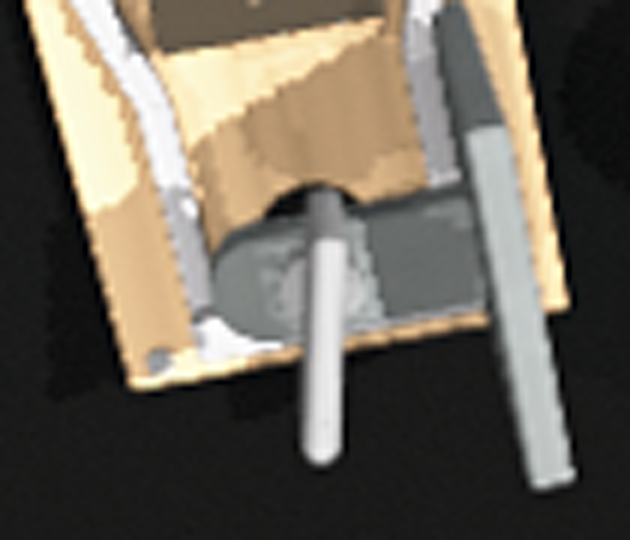

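Run:
```python
from h import *
np.set_printoptions(precision=1,suppress=True)
p=eyes.capture('wrist')
for n,u,v,z in [('wing',(327,240),(320,455),92),('plate',(470,130),(533,488),90)]:
    A,B=[onz(p,np.array(c)/6+[215,200],z) for c in(u,v)]
    d=B-A;print(n,A,B,'mid',(A+B)/2,'len',np.linalg.norm(d),'yaw',np.arctan2(d[1],d[0]))
y=-.025;c,s=np.cos(y),np.sin(y)
for jx in(-185,): print(663+c*jx,70.5+s*jx)
X=-107-55-24; to(663+c*X,70.5+s*X,120,np.pi/2-.05)
```

```text
wing [635.8  79.3  92. ] [687.4  66.9  92. ] mid [661.6  73.1  92. ] len 53.04822258194387 yaw -0.23471565471760328
plate [618.4 113.3  90. ] [707.7 111.4  90. ] mid [663.1 112.4  90. ] len 89.31699736312488 yaw -0.020991085786306856
478.057809488995 75.12451824422178
pos [541.6  81.7 300.4] zyaw 1.351 tilt [ 0.  0. -1.] j6 -1.41 dp [-61.6 180.4 -20.5] roll -0.17
```

```bash
python3 -c "
from h import *
to(475,76,100,1.548)"
python3 -m crank '[{"dp":[-29,90,-10],"roll":-0.1,"gripper":150},{"dp":[-63,180,-20],"roll":-0.197,"gripper":150},{"dp":[-66,200,-20],"roll":-0.197,"gripper":150},{"dp":[-66,200,-20],"roll":-0.197,"gripper":150},{"dp":[-66,200,-20],"roll":-0.197,"gripper":150},{"dp":[-66,200,-20],"roll":-0.197,"gripper":150}]' 
python3 -c "
from h import *
to(475,76,36,1.548)"
```

```text
pos [541.6  81.7 300.4] zyaw 1.351 tilt [ 0.  0. -1.] j6 -1.41 dp [-63.8 200.4 -20.1] roll -0.197
time_s: 5.12
eef_pos: [467.9, 76.9, 95.0]
ee_rot: [0.707, -0.707, 0.012, -0.004]
force: [-0.7, -0.1, -1.0]
grip_width: 0.414
pos [467.9  76.9  95. ] zyaw 1.548 tilt [-0.012  0.001 -1.   ] j6 -1.63 dp [ 7.8 58.9 -0.8] roll 0.0
```

```bash
python3 -m crank '[{"dp":[0,0,0],"roll":0,"gripper":150},{"dp":[0,20,0],"roll":0,"gripper":150},{"dp":[0,40,0],"roll":0,"gripper":150},{"dp":[0,58,0],"roll":0,"gripper":150},{"dp":[0,64,0],"roll":0,"gripper":150},{"dp":[0,64,0],"roll":0,"gripper":150},{"dp":[0,64,0],"roll":0,"gripper":150}]' 
python3 -c "
from h import *
to(567,74.7,36,1.548)
p=eyes.capture('wrist');save('e',p,s=1.5)"
```

```text
time_s: 5.7
eef_pos: [474.5, 76.6, 38.0]
ee_rot: [-0.707, 0.707, -0.007, 0.009]
force: [-0.5, 0.7, 0.1]
grip_width: 0.411
pos [474.5  76.6  38. ] zyaw 1.549 tilt [ 0.003 -0.    -1.   ] j6 -1.63 dp [92.5  2.3  0.1] roll 0.001
```

View pics/e.png

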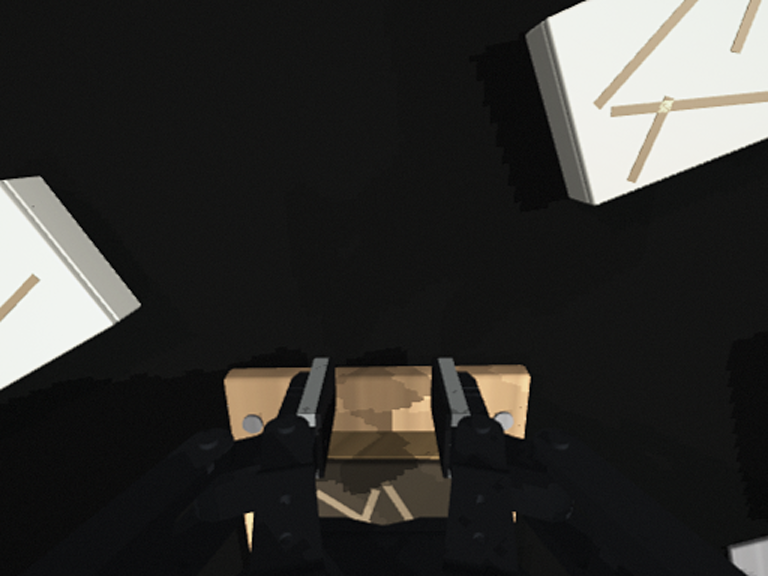

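The fingers stand behind the block's back end (about row 460) and centred on the board. Pushing now.

```bash
python3 -m crank '[{"dp":[8,0,0],"roll":0,"gripper":150},{"dp":[16,0,0],"roll":0,"gripper":150},{"dp":[24,0,0],"roll":0,"gripper":150},{"dp":[31,0,0],"roll":0,"gripper":150},{"dp":[38,0,0],"roll":0,"gripper":150},{"dp":[45,0,0],"roll":0,"gripper":150},{"dp":[52,0,0],"roll":0,"gripper":150},{"dp":[58,0,0],"roll":0,"gripper":150},{"dp":[64,0,0],"roll":0,"gripper":150},{"dp":[70,0,0],"roll":0,"gripper":150}]'
python3 -m crank '[{"dp":[4,0,0],"roll":0,"gripper":150},{"dp":[7,0,0],"roll":0,"gripper":150},{"dp":[10,0,0],"roll":0,"gripper":150},{"dp":[10,0,0],"roll":0,"gripper":150}]'
python3 -c "
from h import *
to(567,74.7,36,1.548)"
```

```text
time_s: 6.58
eef_pos: [543.4, 75.2, 36.2]
ee_rot: [0.707, -0.707, 0.008, -0.008]
force: [-2.8, -0.9, 1.1]
grip_width: 0.41
time_s: 6.92
eef_pos: [553.5, 74.9, 36.3]
ee_rot: [-0.707, 0.707, -0.007, 0.008]
force: [-1.0, 0.3, 0.2]
grip_width: 0.412
pos [553.5  74.9  36.3] zyaw 1.549 tilt [ 0.001 -0.    -1.   ] j6 -1.62 dp [13.5  0.3  0.1] roll 0.001
```

Now 2 mm steps, watching the force for the stop.

```bash
python3 -m crank '[{"dp":[2,0,0],"roll":0,"gripper":150},{"dp":[4,0,0],"roll":0,"gripper":150},{"dp":[6,0,0],"roll":0,"gripper":150},{"dp":[8,0,0],"roll":0,"gripper":150},{"dp":[8,0,0],"roll":0,"gripper":150}]'
python3 -m crank '[{"dp":[1,0,0],"roll":0,"gripper":150},{"dp":[2,0,0],"roll":0,"gripper":150},{"dp":[3,0,0],"roll":0,"gripper":150}]'
python3 -m crank '[{"dp":[1,0,0],"roll":0,"gripper":150},{"dp":[2,0,0],"roll":0,"gripper":150}]'
```

```text
time_s: 7.33
eef_pos: [561.3, 74.7, 36.3]
ee_rot: [-0.707, 0.707, -0.007, 0.008]
force: [0.9, 0.2, -0.1]
grip_width: 0.412
time_s: 7.58
eef_pos: [563.8, 74.7, 36.3]
ee_rot: [0.707, -0.707, 0.008, -0.008]
force: [-1.5, 0.8, 1.9]
grip_width: 0.414
time_s: 7.75
eef_pos: [565.9, 74.7, 36.3]
ee_rot: [0.707, -0.707, 0.008, -0.008]
force: [-1.8, -0.5, 0.8]
grip_width: 0.412
```

```bash
for i in 1 2 3; do python3 -m crank '[{"dp":[1,0,0],"roll":0,"gripper":150},{"dp":[2,0,0],"roll":0,"gripper":150},{"dp":[2,0,0],"roll":0,"gripper":150}]' | grep -E 'eef|force'; done
```

```text
eef_pos: [566.5, 74.7, 36.2]
force: [-10.8, -0.1, 8.2]
eef_pos: [566.8, 74.7, 36.2]
force: [-21.3, -3.0, 15.0]
eef_pos: [566.9, 74.7, 36.2]
force: [-31.8, -3.8, 24.6]
```

The stop was met at x = 566.5 mm, as computed, and force rises there. I back off, rise and check with the wrist view.

```bash
python3 -m crank '[{"dp":[-3,0,0],"roll":0,"gripper":150},{"dp":[-10,0,0],"roll":0,"gripper":150},{"dp":[-25,0,0],"roll":0,"gripper":150},{"dp":[-35,-30,0],"roll":0.1,"gripper":150},{"dp":[-20,-70,0],"roll":0.2,"gripper":150},{"dp":[10,-110,0],"roll":0.21,"gripper":150},{"dp":[25,-140,0],"roll":0.21,"gripper":150},{"dp":[30,-150,0],"roll":0.21,"gripper":150},{"dp":[30,-150,0],"roll":0.21,"gripper":150},{"dp":[30,-150,0],"roll":0.21,"gripper":150}]'
python3 - <<'E'
from h import *
np.set_printoptions(precision=1,suppress=True)
p=eyes.capture('wrist');save('f',p,(120,100,440,384),2.5)
to(662.5,72.5,90,1.336)
for X in [(687.5,72,24),(632,72.5,30),(577.5,74.5,30),(662.5,72.5,92)]: print(X,(proj(p,X)-[120,100])*2.5)
E
```

```text
time_s: 9.33
eef_pos: [601.8, 73.9, 186.0]
ee_rot: [0.702, -0.702, 0.082, -0.082]
force: [-0.4, 0.4, -0.3]
grip_width: 0.414
pos [601.2  74.  185. ] zyaw 1.339 tilt [-0.  0. -1.] j6 -1.41 dp [60.2 94.9 12.7] roll 0.003
(687.5, 72, 24) [377.9 382.3]
(632, 72.5, 30) [351.  273.8]
(577.5, 74.5, 30) [324.3 145.3]
(662.5, 72.5, 92) [374.3 422.3]
```

View pics/f.png

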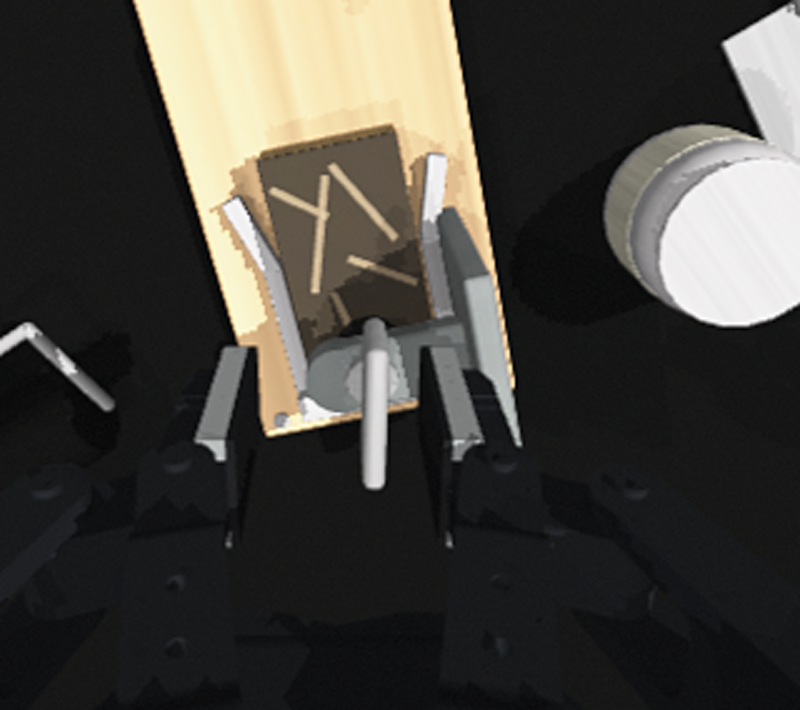

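The block's back edge at (262,155)-(392,127) is within about 1 mm of the predicted home position and square to the guides. The blade is at (374,325)-(374,487). Now its yaw, then the grip.

```bash
python3 - <<'E'
from h import *
np.set_printoptions(precision=1,suppress=True)
p=eyes.capture('wrist')
A,B=[onz(p,np.array(c)/2.5+[120,100],92) for c in((374,325),(374,488))]
d=B-A;y=np.arctan2(d[1],d[0]);print(A,B,(A+B)/2,np.linalg.norm(d),y)
A2,B2=[onz(p,np.array(c)/2.5+[120,100],30) for c in((262,155),(392,127))];d=B2-A2;print('block end',(A2+B2)/2,np.arctan2(-d[0],d[1]))
m=(A+B)/2
to(m[0],m[1],91,y+np.pi/2)
E
python3 -m crank '[{"dp":[0,0,0],"roll":0,"gripper":192},{"dp":[0,0,0],"roll":0,"gripper":192},{"dp":[0,0,0],"roll":0,"gripper":192}]'
```

```text
[625.1  80.5  92. ] [687.   66.8  92. ] [656.1  73.6  92. ] 63.44909537346523 -0.21670964143961502
block end [574.9  75.9  30. ] -0.01815676987019628
pos [600.9  74.  184.6] zyaw 1.339 tilt [-0.  0. -1.] j6 -1.41 dp [54.  93.5 12.4] roll -0.015
time_s: 9.68
eef_pos: [601.5, 73.9, 185.7]
ee_rot: [-0.702, 0.702, -0.082, 0.081]
force: [-0.1, -0.4, 0.6]
grip_width: 0.248
```

```bash
python3 -m crank '[{"dp":[30,0,6],"roll":0,"gripper":192},{"dp":[59,0,12.7],"roll":-0.01,"gripper":192},{"dp":[59,0,12.7],"roll":-0.01,"gripper":192},{"dp":[59,25,12.7],"roll":-0.01,"gripper":192},{"dp":[59,45,12.7],"roll":-0.01,"gripper":192},{"dp":[59,65,12.7],"roll":-0.01,"gripper":192},{"dp":[59,65,12.7],"roll":-0.01,"gripper":192}]'
python3 - <<'E'
from h import *
p=eyes.capture('wrist');save('g',p,(140,180,440,384),2.5)
to(661.5,72.7,91,1.35)
E
```

```text
time_s: 10.27
eef_pos: [660.0, 72.8, 116.8]
ee_rot: [-0.703, 0.703, -0.081, 0.076]
force: [-0.9, 0.0, -1.2]
grip_width: 0.25
pos [661.   72.8 119.4] zyaw 1.349 tilt [-0.004  0.    -1.   ] j6 -1.42 dp [ 0.6 28.4  0.1] roll -0.001
```

View pics/g.png

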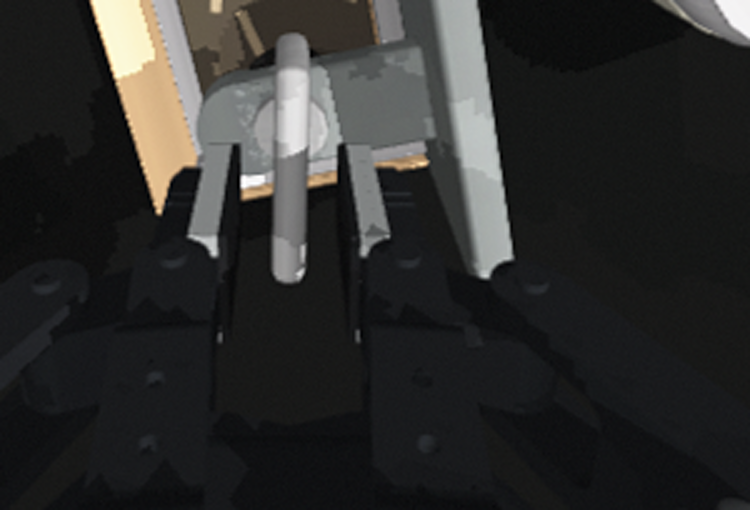

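The blade sits centred between the pads (column about 290) and the plate is clear of the fingers. I descend to TCP z = 92 and grip.

```bash
python3 -m crank '[{"dp":[0,8,0],"roll":0,"gripper":192},{"dp":[0.5,17,0],"roll":0,"gripper":192},{"dp":[0.5,25,0],"roll":0,"gripper":192},{"dp":[0.5,27,0],"roll":0,"gripper":192},{"dp":[0.5,27,0],"roll":0,"gripper":192}]'
python3 -m crank '[{"dp":[0,0,0],"roll":0,"gripper":255},{"dp":[0,0,0],"roll":0,"gripper":255},{"dp":[0,0,0],"roll":0,"gripper":255},{"dp":[0,0,0],"roll":0,"gripper":255},{"dp":[0,0,0],"roll":0,"gripper":255},{"dp":[0,0,0],"roll":0,"gripper":255}]' 50
cat >> h.py <<'E'
def st():
    s=ctrl.sense();R=Rq(s['ee_rot']);print('t',round(s['time_s'],2),'zyaw',round(np.arctan2(R[1,2],R[0,2]),3),'Mz',np.round(s['wrist_torque'],3),'tau6',round(s['tau'][5],3),'F',np.round(s['force'],1),'pos',np.round(s['eef_pos'],1),'j6',round(s['joints'][5],2),'w',round(s['grip_width'],3))
E
python3 -c "
from h import *
st()"
```

```text
time_s: 10.73
eef_pos: [662.4, 72.6, 93.6]
ee_rot: [-0.703, 0.703, -0.079, 0.078]
force: [0.8, 0.5, -0.2]
grip_width: 0.247
time_s: 11.23
eef_pos: [662.8, 72.5, 94.7]
ee_rot: [0.703, -0.703, 0.078, -0.079]
force: [-0.9, -0.7, 3.1]
grip_width: 0.081
t 11.23 zyaw 1.349 Mz [-0.087  0.185 -0.293] tau6 -0.28 F [-0.9 -0.7  3.1] pos [662.8  72.5  94.7] j6 -1.42 w 0.081
```

```bash
for i in 1 2 3 4 5 6; do python3 -m crank '[{"dp":[0,0,0],"roll":0.05,"gripper":255},{"dp":[0,0,0],"roll":0.1,"gripper":255}]'>/dev/null; python3 -c "
from h import *
st()"; done
```

```text
t 11.4 zyaw 1.248 Mz [-0.114  0.155  0.326] tau6 -0.558 F [-1.8 -1.5  2.7] pos [662.8  72.5  94.7] j6 -1.31 w 0.074
t 11.57 zyaw 1.148 Mz [-0.129  0.124  0.292] tau6 -0.464 F [-1.1 -0.6  2.4] pos [662.8  72.5  94.7] j6 -1.21 w 0.08
t 11.73 zyaw 1.048 Mz [-0.13   0.194  0.322] tau6 -0.463 F [-0.7 -0.9  2.8] pos [662.8  72.5  94.7] j6 -1.11 w 0.078
t 11.9 zyaw 0.948 Mz [-0.129  0.187  0.323] tau6 -0.463 F [-1.3 -1.3  3.5] pos [662.8  72.5  94.7] j6 -1.01 w 0.078
t 12.07 zyaw 0.848 Mz [-0.099  0.229  0.389] tau6 -0.463 F [-0.3 -0.2  3.4] pos [662.8  72.5  94.7] j6 -0.91 w 0.082
t 12.23 zyaw 0.748 Mz [-0.169  0.235  0.337] tau6 -0.463 F [-1.  -0.4  3.8] pos [662.8  72.5  94.7] j6 -0.81 w 0.08
```

Joint-6 torque is steady at -0.463 N m, which makes it a clean touch detector. I continue in 0.6 rad batches.

```bash
for i in 1 2 3 4 5 6; do python3 -m crank '[{"dp":[0,0,0],"roll":0.05,"gripper":255},{"dp":[0,0,0],"roll":0.1,"gripper":255}]'>/dev/null; python3 -c "
from h import *
st()"; done
```

```text
t 12.4 zyaw 0.648 Mz [-0.213  0.186  0.323] tau6 -0.463 F [-1.4 -1.8  1.9] pos [662.8  72.5  94.7] j6 -0.71 w 0.079
t 12.57 zyaw 0.548 Mz [-0.213  0.176  0.299] tau6 -0.463 F [-1.5 -1.3  2.5] pos [662.8  72.5  94.7] j6 -0.61 w 0.076
t 12.73 zyaw 0.448 Mz [-0.155  0.202  0.324] tau6 -0.463 F [-1.5 -0.7  4. ] pos [662.8  72.5  94.7] j6 -0.51 w 0.079
t 12.9 zyaw 0.348 Mz [-0.186  0.205  0.293] tau6 -0.463 F [-2.3 -1.4  2.9] pos [662.8  72.5  94.7] j6 -0.41 w 0.081
t 13.07 zyaw 0.248 Mz [-0.202  0.199  0.369] tau6 -0.452 F [-1.  -1.2  3.4] pos [662.8  72.5  94.8] j6 -0.31 w 0.083
t 13.23 zyaw 0.148 Mz [-0.184  0.215  0.344] tau6 -0.418 F [-1.6 -1.2  2.1] pos [662.7  72.4  94.8] j6 -0.21 w 0.076
```

```bash
for i in 1 2 3; do python3 -m crank '[{"dp":[0,0,0],"roll":0.05,"gripper":255},{"dp":[0,0,0],"roll":0.1,"gripper":255}]'>/dev/null; python3 -c "
from h import *
st()"; done
```

```text
t 13.4 zyaw 0.048 Mz [-0.145  0.23   0.398] tau6 -0.376 F [-0.7 -2.3  1.9] pos [662.7  72.5  94.7] j6 -0.11 w 0.077
t 13.57 zyaw -0.052 Mz [-0.208  0.282  0.497] tau6 -0.33 F [-1.9 -1.3  3.5] pos [662.7  72.5  94.7] j6 -0.01 w 0.08
t 13.73 zyaw -0.152 Mz [-0.223  0.282  0.496] tau6 -0.298 F [-1.4 -1.5  3.3] pos [662.7  72.5  94.7] j6 0.09 w 0.081
```

Touch shows at zyaw about 0.26: load +0.13 N m by -0.05 and +0.165 by -0.15. The target is about 0.85 rad past touch, zyaw near -0.58, with about +0.19 N m.

```bash
for i in 1 2 3 4; do python3 -m crank '[{"dp":[0,0,0],"roll":0.05,"gripper":255},{"dp":[0,0,0],"roll":0.1,"gripper":255}]'>/dev/null; python3 -c "
from h import *
st()"; done
```

```text
t 13.9 zyaw -0.252 Mz [-0.215  0.26   0.495] tau6 -0.293 F [-1.4 -1.2  3.5] pos [662.7  72.5  94.7] j6 0.19 w 0.077
t 14.07 zyaw -0.352 Mz [-0.143  0.241  0.512] tau6 -0.286 F [-2.2 -1.7  4.2] pos [662.7  72.5  94.7] j6 0.29 w 0.076
t 14.23 zyaw -0.452 Mz [-0.192  0.284  0.515] tau6 -0.279 F [-2.3 -0.8  3.7] pos [662.7  72.5  94.8] j6 0.39 w 0.081
t 14.4 zyaw -0.552 Mz [-0.212  0.308  0.48 ] tau6 -0.272 F [-1.9 -1.6  3. ] pos [662.7  72.5  94.7] j6 0.49 w 0.078
```

All estimates agree on about 48 N, 0.7 to 0.8 rad past touch. I release, rise and check.

```bash
python3 -m crank '[{"dp":[0,0,0],"roll":0,"gripper":185},{"dp":[0,0,0],"roll":0,"gripper":185},{"dp":[0,0,0],"roll":0,"gripper":185},{"dp":[0,0,0],"roll":0,"gripper":185},{"dp":[0,0,0],"roll":0,"gripper":185}]'
python3 -m crank '[{"dp":[0,-15,0],"roll":0,"gripper":185},{"dp":[0,-45,0],"roll":0,"gripper":185},{"dp":[0,-85,0],"roll":0,"gripper":185},{"dp":[0,-120,0],"roll":-0.12,"gripper":185},{"dp":[0,-150,0],"roll":-0.24,"gripper":185},{"dp":[0,-180,0],"roll":-0.36,"gripper":185},{"dp":[0,-180,0],"roll":-0.36,"gripper":185},{"dp":[0,-180,0],"roll":-0.36,"gripper":185}]'
python3 - <<'E'
from h import *
st(); a=eyes.capture('side'); b=eyes.capture('wrist')
A=cv2.resize(a['color'][150:310,140:320],(450,400),interpolation=cv2.INTER_CUBIC); B=cv2.resize(b['color'],(533,400))[:,:350]
B=cv2.resize(b['color'],(350,263));B=cv2.copyMakeBorder(B,0,137,0,0,cv2.BORDER_CONSTANT)
cv2.imwrite('pics/h.png',np.hstack([A,B])[:,:,::-1])
E
```

```text
time_s: 14.82
eef_pos: [662.7, 72.6, 94.2]
ee_rot: [0.345, -0.345, 0.617, -0.617]
force: [-0.3, -0.2, -1.4]
grip_width: 0.271
time_s: 15.48
eef_pos: [663.0, 72.6, 275.8]
ee_rot: [-0.451, 0.449, -0.545, 0.546]
force: [0.6, -0.1, -0.0]
grip_width: 0.276
t 15.48 zyaw -0.191 Mz [ 0.004 -0.024 -0.02 ] tau6 -0.336 F [ 0.6 -0.1 -0. ] pos [663.   72.6 275.8] j6 0.13 w 0.276
```

View pics/h.png

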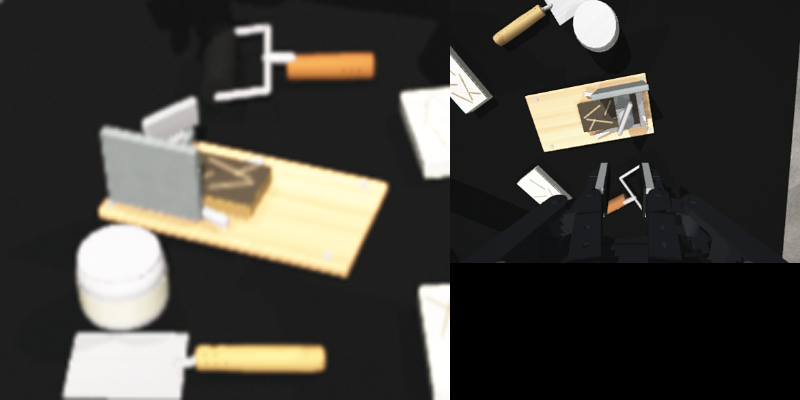

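The block is home, the wing is turned (about 58° to the jig in the wrist view; about 60° expected), and the tools are untouched. Handing in.

```bash
python3 -c "
from h import *
print(ctrl.finish_job())"
```

```text
the job is handed in; nothing more can be done
None
```

I pushed the block home against the end stop, tightened the wing screw clockwise, let go, and handed the job in at about 16 s. `finish_job` reports no verdict, so the checks below are my own.

- **Block:** Force rose as the pushing fingers reached x = 566.5 mm, which is where I had computed the stop would be. The wrist view after the push put the block's back edge 1 to 3 mm from its predicted home position. It looked square, at -0.018 rad against about -0.023 rad for the jig. A reading from pixels can't fully prove the 2.5 mm limit.
- **Screw:** I turned it 1.9 rad in total. First touch came after about 1.1 to 1.2 rad, so it stands about 0.7 to 0.8 rad past touch. The added torque of 0.19 N m then followed the stated 0.07 N m per rad, which suggests about 48 N on the foot. The torque knee and the touch onset disagreed by about 0.1 rad, but both fall within the allowed band.
- **After release:** The blade stood about 58° from the jig axis, where about 60° was expected, so it had not slipped. The roller, tin and knife look undisturbed, and no contact with the plate showed in the force readings.
- **First jig estimate:** The jig yaw from the two fixed cameras (-0.19 rad) was wrong. I replaced it with the wrist-view value of about -0.02 rad before going down to the block.

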